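# Sort link plates with a go/no-go gap gauge

### The job

Check the three bone-shaped link plates in the stepped gap gauge and sort them, one after another: lower one end of the plate level into the gap as far as it goes without forcing it, then put that plate away before taking the next. A plate that passes the wide upper gap but stops at the narrower lower gap is good and is laid flat in the shallow steel tray; one that stops at the top, or goes right down past the lower gap, is set into the deep grey bin. Do not drop or throw the plates, and leave the other things on the bench where they are.

Things in the scene. Friction and masses are not known exactly. Their poses are not given: they have to be found in the camera images.
- plate_a: loose bone-shaped aluminium plate lying flat, 112 mm long (own x), 22 mm thick: waist 60 mm long, 28 mm wide (grip across it), and a rectangular head 26 mm long at each end. Origin: centre of its underside. About 0.2 kg. The three plates look alike and differ only in the width of their heads (own y), 35 to 47 mm, in steps of about 5 mm
- plate_b: loose bone-shaped aluminium plate lying flat, 112 mm long (own x), 22 mm thick: waist 60 mm long, 28 mm wide (grip across it), and a rectangular head 26 mm long at each end. Origin: centre of its underside. About 0.2 kg. Both heads of a plate are equally wide. Which plates are good, and how many, is not told: the gauge decides
- plate_c: loose bone-shaped aluminium plate lying flat, 112 mm long (own x), 22 mm thick: waist 60 mm long, 28 mm wide (grip across it), and a rectangular head 26 mm long at each end. Origin: centre of its underside. About 0.2 kg. A plate held level across its waist keeps both heads free; either end may be gauged
- gap_gauge: steel gap gauge fixed to the bench: aluminium base 44 (x) by 120 mm (y), 8 mm thick (screw heads near its y ends up to 12 mm high), and two stepped jaws, 18 mm thick along x, 94 mm over their outsides in y, tops 60 mm above the bench, facing each other across the gap. Origin: on the bench under the middle of the gap; y is across the gap; a plate enters from above, lengthwise along x; +x points away from the robot
- gauge_step (a point): middle of the gap, 30 mm above the bench, where the step begins. Heights above the bench: lead-in narrowing from 55 mm wide at 60 to 43.5 mm at 50; upper (go) gap 43.5 mm wide from 50 to 30; sloped step from 30 to 25.7; lower (no-go) gap 38.5 mm wide from 25.7 down to the base at 8. A level plate's underside stops at about 52 if too wide, about 28 if good, at 8 if too narrow
- gauge_start (a point): point 44 mm from the gauge's origin along its -x (robot's side), 64 mm above the bench. With the centre of a plate's underside here and its length along the gauge's x, one head hangs over the jaws across their whole thickness and its waist and the fingers stay clear outside them (jaw face 35 mm from the plate's centre); lower it straight down from here
- good_tray: shallow rectangular sheet-steel tray for good plates, fixed: 166 mm (x) by 116 mm (y) outside, rim 14 mm high and 4 mm thick, dark lining, inner floor 4 mm above the bench. Origin: centre of its underside. It and the bin may change places
- reject_bin: deep rectangular grey plastic bin for plates that fail, fixed: 158 mm (x) by 182 mm (y) outside, walls 42 mm high and 4 mm thick, inner floor 4 mm above the bench. Origin: centre of its underside. Two plates lie side by side in it, lengthwise along its x
- screwdriver: bystander: screwdriver with amber handle, 199 mm long, lying on the bench; origin about its middle, on the bench
- tape_roll: bystander: roll of black tape lying flat, 62 x 73 x 18 mm; origin centre of its underside
- puck_c: bystander: turned steel puck with a bore, 48 mm across, 34 mm high; origin centre of its underside

How it is judged:
On the way, in this order (a step that is already met when the one before it is completed fails the run):
1. a first plate is lowered into the gauge as far as it goes, while the other two still lie at their start (((horizontal distance between plate_a and gap_gauge between 0.03 and 0.064 m and angle between the x axis of plate_a and the x axis of gap_gauge, either way round below 0.12 rad and y of plate_a in the frame of gap_gauge between -0.008 and 0.008 m and z of plate_a in the frame of gap_gauge between 0.004 and 0.0225 m and distance of each of plate_b, plate_c from where it was at the start of the episode below 0.06 m) or (horizontal distance between plate_b and gap_gauge between 0.03 and 0.064 m and angle between the x axis of plate_b and the x axis of gap_gauge, either way round below 0.12 rad and y of plate_b in the frame of gap_gauge between -0.008 and 0.008 m and z of plate_b in the frame of gap_gauge between 0.046 and 0.058 m and contact force between plate_b and gap_gauge above 0.3 N and distance of each of plate_a, plate_c from where it was at the start of the episode below 0.06 m) or (horizontal distance between plate_c and gap_gauge between 0.03 and 0.064 m and angle between the x axis of plate_c and the x axis of gap_gauge, either way round below 0.12 rad and y of plate_c in the frame of gap_gauge between -0.008 and 0.008 m and z of plate_c in the frame of gap_gauge between 0.022 and 0.034 m and distance of each of plate_a, plate_b from where it was at the start of the episode below 0.06 m))), for 0.1 s.
2. with the first plate put where it belongs, a second one is lowered into the gauge as far as it goes, while the last lies at its start (((horizontal distance between plate_a and gap_gauge between 0.03 and 0.064 m and angle between the x axis of plate_a and the x axis of gap_gauge, either way round below 0.12 rad and y of plate_a in the frame of gap_gauge between -0.008 and 0.008 m and z of plate_a in the frame of gap_gauge between 0.004 and 0.0225 m and x of plate_b in the frame of reject_bin between -0.06 and 0.06 m and y of plate_b in the frame of reject_bin between -0.08 and 0.08 m and z of plate_b in the frame of reject_bin below 0.045 m and distance of plate_c from where it was at the start of the episode below 0.06 m) or (horizontal distance between plate_a and gap_gauge between 0.03 and 0.064 m and angle between the x axis of plate_a and the x axis of gap_gauge, either way round below 0.12 rad and y of plate_a in the frame of gap_gauge between -0.008 and 0.008 m and z of plate_a in the frame of gap_gauge between 0.004 and 0.0225 m and distance of plate_b from where it was at the start of the episode below 0.06 m and x of plate_c in the frame of good_tray between -0.05 and 0.05 m and y of plate_c in the frame of good_tray between -0.05 and 0.05 m and z of plate_c in the frame of good_tray below 0.012 m) or (horizontal distance between plate_b and gap_gauge between 0.03 and 0.064 m and angle between the x axis of plate_b and the x axis of gap_gauge, either way round below 0.12 rad and y of plate_b in the frame of gap_gauge between -0.008 and 0.008 m and z of plate_b in the frame of gap_gauge between 0.046 and 0.058 m and contact force between plate_b and gap_gauge above 0.3 N and x of plate_a in the frame of reject_bin between -0.06 and 0.06 m and y of plate_a in the frame of reject_bin between -0.08 and 0.08 m and z of plate_a in the frame of reject_bin below 0.045 m and distance of plate_c from where it was at the start of the episode below 0.06 m) or (horizontal distance between plate_b and gap_gauge between 0.03 and 0.064 m and angle between the x axis of plate_b and the x axis of gap_gauge, either way round below 0.12 rad and y of plate_b in the frame of gap_gauge between -0.008 and 0.008 m and z of plate_b in the frame of gap_gauge between 0.046 and 0.058 m and contact force between plate_b and gap_gauge above 0.3 N and distance of plate_a from where it was at the start of the episode below 0.06 m and x of plate_c in the frame of good_tray between -0.05 and 0.05 m and y of plate_c in the frame of good_tray between -0.05 and 0.05 m and z of plate_c in the frame of good_tray below 0.012 m) or (horizontal distance between plate_c and gap_gauge between 0.03 and 0.064 m and angle between the x axis of plate_c and the x axis of gap_gauge, either way round below 0.12 rad and y of plate_c in the frame of gap_gauge between -0.008 and 0.008 m and z of plate_c in the frame of gap_gauge between 0.022 and 0.034 m and x of plate_a in the frame of reject_bin between -0.06 and 0.06 m and y of plate_a in the frame of reject_bin between -0.08 and 0.08 m and z of plate_a in the frame of reject_bin below 0.045 m and distance of plate_b from where it was at the start of the episode below 0.06 m) or (horizontal distance between plate_c and gap_gauge between 0.03 and 0.064 m and angle between the x axis of plate_c and the x axis of gap_gauge, either way round below 0.12 rad and y of plate_c in the frame of gap_gauge between -0.008 and 0.008 m and z of plate_c in the frame of gap_gauge between 0.022 and 0.034 m and distance of plate_a from where it was at the start of the episode below 0.06 m and x of plate_b in the frame of reject_bin between -0.06 and 0.06 m and y of plate_b in the frame of reject_bin between -0.08 and 0.08 m and z of plate_b in the frame of reject_bin below 0.045 m))), for 0.1 s.
3. with those two put where they belong, the last plate is lowered into the gauge as far as it goes (((horizontal distance between plate_a and gap_gauge between 0.03 and 0.064 m and angle between the x axis of plate_a and the x axis of gap_gauge, either way round below 0.12 rad and y of plate_a in the frame of gap_gauge between -0.008 and 0.008 m and z of plate_a in the frame of gap_gauge between 0.004 and 0.0225 m and x of plate_b in the frame of reject_bin between -0.06 and 0.06 m and y of plate_b in the frame of reject_bin between -0.08 and 0.08 m and z of plate_b in the frame of reject_bin below 0.045 m and x of plate_c in the frame of good_tray between -0.05 and 0.05 m and y of plate_c in the frame of good_tray between -0.05 and 0.05 m and z of plate_c in the frame of good_tray below 0.012 m) or (horizontal distance between plate_b and gap_gauge between 0.03 and 0.064 m and angle between the x axis of plate_b and the x axis of gap_gauge, either way round below 0.12 rad and y of plate_b in the frame of gap_gauge between -0.008 and 0.008 m and z of plate_b in the frame of gap_gauge between 0.046 and 0.058 m and contact force between plate_b and gap_gauge above 0.3 N and x of plate_a in the frame of reject_bin between -0.06 and 0.06 m and y of plate_a in the frame of reject_bin between -0.08 and 0.08 m and z of plate_a in the frame of reject_bin below 0.045 m and x of plate_c in the frame of good_tray between -0.05 and 0.05 m and y of plate_c in the frame of good_tray between -0.05 and 0.05 m and z of plate_c in the frame of good_tray below 0.012 m) or (horizontal distance between plate_c and gap_gauge between 0.03 and 0.064 m and angle between the x axis of plate_c and the x axis of gap_gauge, either way round below 0.12 rad and y of plate_c in the frame of gap_gauge between -0.008 and 0.008 m and z of plate_c in the frame of gap_gauge between 0.022 and 0.034 m and x of plate_a in the frame of reject_bin between -0.06 and 0.06 m and y of plate_a in the frame of reject_bin between -0.08 and 0.08 m and z of each of plate_a, plate_b in the frame of reject_bin below 0.045 m and x of plate_b in the frame of reject_bin between -0.06 and 0.06 m and y of plate_b in the frame of reject_bin between -0.08 and 0.08 m))), for 0.1 s.
At the end, for the whole second after the job is handed in: the good plate lies flat in the shallow tray (centre within 50 mm of the tray's both ways, tilt under 0.1 rad), the others are in the grey bin (centres within 60 mm of the bin's along x, 80 mm along y, under 45 mm high), all released and at rest (x of plate_c in the frame of good_tray between -0.05 and 0.05 m and y of plate_c in the frame of good_tray between -0.05 and 0.05 m and z of plate_c in the frame of good_tray below 0.012 m and angle between plate_c's own z axis and vertical below 0.1 rad and x of plate_a in the frame of reject_bin between -0.06 and 0.06 m and y of plate_a in the frame of reject_bin between -0.08 and 0.08 m and z of each of plate_a, plate_b in the frame of reject_bin below 0.045 m and x of plate_b in the frame of reject_bin between -0.06 and 0.06 m and y of plate_b in the frame of reject_bin between -0.08 and 0.08 m and linear speed of each of plate_a, plate_b, plate_c below 0.02 m/s and angular speed of each of plate_a, plate_b, plate_c below 0.2 rad/s); the robot touches nothing.
It fails at once if a plate is forced into the gauge with more than 60 N (contact force between any of plate_a, plate_b, plate_c and gap_gauge above 60 N).
It fails at once if a plate is dropped or thrown (faster than 1.2 m/s) (linear speed of any of plate_a, plate_b, plate_c above 1.2 m/s).
It fails at once if the screwdriver, tape roll or puck is moved more than 30 mm (distance of any of screwdriver, tape_roll, puck_c from where it was at the start of the episode above 0.03 m).
It also fails if it takes over 72 s, if anything falls off the work surface, if the arm or the gripper's body presses on something with over 40 N, if the wrist force passes 120 N, or if a joint passes its speed limit or range.

### The arm

A 6-joint arm with a two-finger parallel gripper is mounted at the origin on a cart in front of the work surface, level with it; the furniture and walls round the work are solid. World frame = base frame: x ahead of the robot, y to its left, z up, the work surface at z = 0. Lengths are in m, angles in rad, forces in N, time in s.
With the tool pointing down it reaches from about 0.325 to 1 m from the base axis. Payload 5.1 kg.
Tool frame: the origin (TCP) lies at the very end of the fingers, on their centre line; the grasp point (between the pads) lies 19 mm behind it (env.grip_point_offset is the z of the grasp point in the tool frame, in m); z points along the fingers, y is the line along which they close (so a half turn about z gives the same grasp; the last joint's range is limited). The gripper opens to 85 mm and grips with 20 to 120 N. Pads are 22 mm wide; open, the fingers measure 114 mm over their backs; the gripper's body (76 mm by 85 mm) begins 54 mm behind the grasp point. The pads swing forward as they close: fully open they stand 13 mm farther back than shut.
Start: joints at [1.158, 0.124, 1.65, -0, 1.367, -0.083], TCP at [0.211, 0.615, 0.231] pointing down, gripper open.
Joint ranges: [-2.61, 2.61], [-1.02, 2.33], [0.03, 2.71], [-1.35, 4.49], [0.32, 2.68], [-2.91, 2.91]. Speed limits (rad/s): [2.57, 2.57, 3.14, 3.14, 3.14, 3.14].

### API

Orientations are given as [roll, pitch, yaw] about the fixed x, y, z axes, in that order (R = Rz(yaw) Ry(pitch) Rx(roll)).
In Python, from rig import env, eoat, kinematics, sensors, imaging gives the robot as it stands. Calls block until the motion is done:
- env.move_ptp(position, orientation): joint-space move of the TCP to a pose.
- env.servo_line(position, rate=0.15, ori=None, f_stop=None): straight line of the TCP; ori=None keeps the orientation; rate is the mean speed in m/s. With f_stop (N) it stops when the force on the tool has changed by that much, and returns True; else False.
- env.movej(angles): joint-space move.
- eoat.gripper_to(opening, effort=None): opening from 0.0 (shut) to 1.0 (fully open); effort is the grip in N (None keeps the last); returns when the fingers have stopped.
- env.dwell(seconds).
- kinematics.inverse_kinematics(position, orientation): joint angles nearest the present ones, or None.
- sensors.get_obs(): the state.
- imaging.grab_frame(name): name is "scene" or "top" or "wrist"; returns (picture, depth): 420x560x3 uint8, blue, green, red; 420x560 float32, m along the optical axis (not along the pixel's ray), 0 where there is no reading.
- imaging.camera_model(name): a dict with "camera_matrix" (3x3 intrinsics, pixels), "R" (3x3) and "t" (3): a world point X has camera coordinates R X + t; the wrist camera has in their place "T_tool_cam" (4x4, takes a point from camera to tool coordinates, whose origin is the TCP and whose axes are the flange's). Camera axes: x right, y down, z forward; pixel columns grow to the right and rows downward; lengths in m; the calibration is good to about 2 mm. The wrist camera is an equidistant fisheye: a pixel r from the principal point sees the ray r / f radians off the axis. A picture is of the moment at which its call begins: read the wrist's pose just before it. camera_model takes no time and is no camera call.
A pose or a line that the arm cannot do raises env.MotionError and nothing moves.
- env.sign_off(): hands the job in; it is judged then, once.
The state is a dict: "time": time; "joint_pos": joint angles; "qvel": joint speeds; "effort": joint torques, N m; "position": TCP position; "eef_rot": TCP orientation; "contact_force": force on the tool from outside, world axes, zero at the start; "wrist_torque": the same for the moment, N m; "width": opening from 0.0 (shut) to 1.0 (fully open); "finger_force": force on a finger pad.
Only numpy, scipy, OpenCV 4.12 (cv2) and the standard library are available. Lean on these libraries where they do the work, as an engineer would, in place of code of your own. Each camera call takes 0.05 s, during which the arm holds its last target. There are 200 camera calls.

## Working session

There is one attempt and no reset: what is moved stays moved. The work goes in short steps, each a Python script; the robot and the scene stay as the last script left them, time stands still between calls to the robot, and variables do not carry over. Pictures are saved under pics/ and viewed, at most 10 in all, crops included, and the job is handed in when it is done.

```bash
mkdir -p pics; ls; python3 - <<'E'
from rig import env,imaging,sensors
import cv2,numpy as np
for n in("top","scene"):
    p,d=imaging.grab_frame(n); cv2.imwrite(f"pics/{n}0.png",p); np.save(f"pics/{n}0.npy",d)
    m=imaging.camera_model(n); print(n,{k:np.round(v,4).tolist() if not isinstance(v,str) else v for k,v in m.items()}); print((d>0).mean())
o=sensors.get_obs(); print(o["time"],o["position"],o["eef_rot"],o["width"],env.grip_point_offset)
E
```

```text
pics
top {'camera_matrix': [[481.2256, 0.0, 283.5283], [0.0, 481.2256, 212.8094], [0.0, 0.0, 1.0]], 'R': [[0.0065, -0.9999, -0.0093], [-0.9902, -0.0052, -0.1392], [0.1392, 0.0102, -0.9902]], 't': [0.2894, 0.5018, 1.1655]}
0.9957270408163266
scene {'camera_matrix': [[385.7266, 0.0, 281.2942], [0.0, 385.7266, 207.9298], [0.0, 0.0, 1.0]], 'R': [[0.7034, -0.7106, -0.0171], [-0.5445, -0.5232, -0.6556], [0.4569, 0.4705, -0.7549]], 't': [-0.1587, 0.4755, 0.6099]}
0.9959481292517007
0.1 [0.21033922 0.61443931 0.2301595 ] [-3.13971374e+00 -1.32014532e-04  2.81176064e+00] 0.9981224601021678 -0.0187
```

View pics/top0.png

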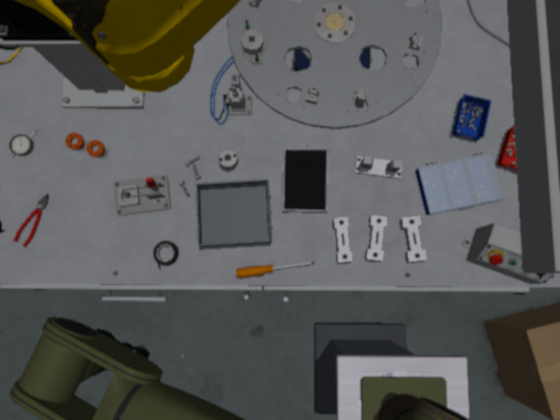

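View pics/scene0.png

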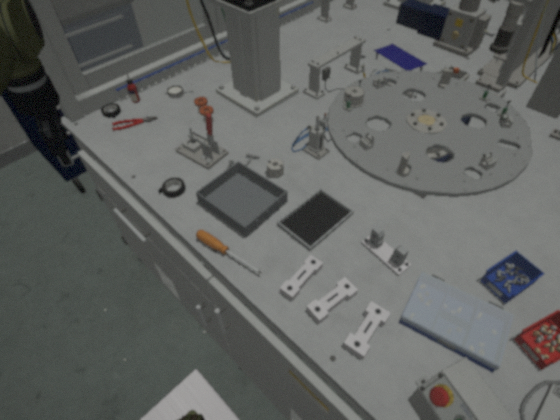

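The top view shows the plates at about (343,240), (377,238) and (413,239). The gauge is at (380,167), the black-lined tray at (305,180), the grey bin at (234,213) and the screwdriver at (275,270). The scene view agrees with this.

```bash
cat > h.py <<'E'
import numpy as np, cv2
from rig import env,eoat,kinematics,sensors,imaging
from scipy.spatial.transform import Rotation as Ro
def ray_plane(name,px,z):
    m=imaging.camera_model(name);K,R,t=m["camera_matrix"],np.array(m["R"]),np.array(m["t"])
    px=np.atleast_2d(px); d=np.c_[px,np.ones(len(px))]@np.linalg.inv(K).T@R; C=-R.T@t
    return C+d*((z-C[2])/d[:,2])[:,None]
def cloud(name,d):
    m=imaging.camera_model(name);K,R,t=m["camera_matrix"],np.array(m["R"]),np.array(m["t"])
    v,u=np.mgrid[:d.shape[0],:d.shape[1]]
    P=np.stack([u,v,np.ones_like(u)],-1)@np.linalg.inv(K).T*d[...,None]
    return (P-t)@R
def rect(P):
    (c,s,a)=cv2.minAreaRect((P[:,:2]*1000).astype(np.float32)); 
    return np.round(c,1),np.round(s,1),round(a,1)
E
python3 - <<'E'
from h import *
p=cv2.imread("pics/top0.png");d=np.load("pics/top0.npy");W=cloud("top",d)
print("table z",W[260:270,330:420,2].mean())
g=p.min(2)
def blob(box,mask):
    x0,y0,x1,y1=box;m=np.zeros(mask.shape,np.uint8);m[y0:y1,x0:x1]=mask[y0:y1,x0:x1]
    n,l,s,c=cv2.connectedComponentsWithStats(m);return [np.argwhere(l==i)[:,::-1] for i in range(1,n) if s[i,4]>15]
for b in((328,210,359,268),(361,210,394,268),(396,210,432,268)):
    for q in blob(b,(g>165).astype(np.uint8)): 
        print("plate",len(q),rect(ray_plane("top",q,.022)),"depth z",np.median(W[q[:,1],q[:,0],2]))
for q in blob((345,145,412,190),((W[...,2]>.045)&(W[...,2]<.075)).astype(np.uint8)): print("jaw",rect(ray_plane("top",q,.06)),rect(W[q[:,1],q[:,0]]))
for q in blob((345,145,412,190),(g>165).astype(np.uint8)): print("base",rect(ray_plane("top",q,.008)))
for q in blob((270,135,340,225),(p.max(2)<60).astype(np.uint8)): print("tray lining",rect(ray_plane("top",q,.004)))
for q in blob((185,165,285,262),((W[...,2]>.03)&(W[...,2]<.06)).astype(np.uint8)): print("bin rim",rect(ray_plane("top",q,.042)))
x=cv2.resize(p[120:290,180:450],None,fx=2.9,fy=2.9,interpolation=cv2.INTER_CUBIC);cv2.imwrite("pics/crop1.png",x)
for n in((343,240),(377,238),(413,239),(380,167)): print(g[n[1],n[0]])
m=imaging.camera_model("wrist");print(m)
E
```

```text
table z 0.00928770145429849
jaw (array([629.1,  84.2]), array([25.2, 22.8]), 79.9) (array([631.2,  82.7]), array([25.3, 19.8]), 81.1)
jaw (array([619.3,  15.4]), array([27.2, 23.1]), 88.6) (array([621.5,  14.5]), array([25.7, 20.5]), 86.5)
tray lining (array([594.1, 237.3]), array([153.3, 104.4]), 0.2)
bin rim (array([501.2, 418. ]), array([159. , 184.9]), 3.9)
84
86
120
162
{'camera_matrix': array([[325.1922621 ,   0.        , 276.9788466 ],
       [  0.        , 325.1922621 , 210.34327883],
       [  0.        ,   0.        ,   1.        ]]), 'T_tool_cam': array([[-2.41772486e-04, -9.45113575e-01, -3.26741904e-01,
         8.34493189e-02],
       [ 9.99999823e-01, -4.06227080e-04,  4.35078215e-04,
        -5.72899881e-04],
       [-5.43929737e-04, -3.26741741e-01,  9.45113506e-01,
        -1.42417973e-01],
       [ 0.00000000e+00,  0.00000000e+00,  0.00000000e+00,
         1.00000000e+00]])}
```

View pics/crop1.png

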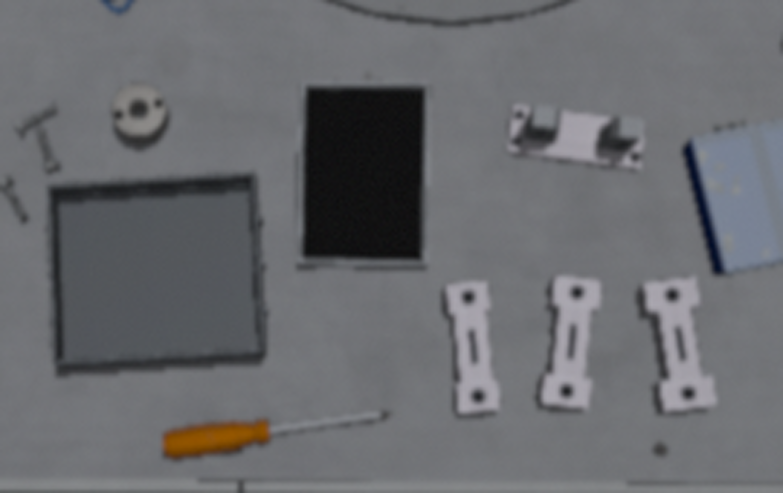

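```bash
cat >> h.py <<'E'
def tool():
    o=sensors.get_obs(); return np.array(o["position"]),Ro.from_euler("xyz",o["eef_rot"]).as_matrix()
def wrist_plane(px,z,pose):
    m=imaging.camera_model("wrist");K=m["camera_matrix"];T=m["T_tool_cam"];p,R=pose
    px=np.atleast_2d(px).astype(float);a=(px-K[:2,2])/K[0,0];r=np.hypot(*a.T)
    k=np.sinc(r/np.pi)
    d=np.c_[a*k[:,None],np.cos(r)]@T[:3,:3].T@R.T;C=R@T[:3,3]+p
    return C+d*((z-C[2])/d[:,2])[:,None]
D=lambda yaw:[np.pi,0,yaw]
E
python3 - <<'E'
from h import *
env.move_ptp([.53,.08,.22],D(0)); env.dwell(.3)
pose=tool();p,d=imaging.grab_frame("wrist");cv2.imwrite("pics/w1.png",p);np.savez("pics/w1.npz",p=pose[0],R=pose[1])
print(sensors.get_obs()["time"],pose[0],sensors.get_obs()["joint_pos"])
E
```

```text
2.675 [0.52997929 0.08035211 0.21997003] [ 5.01818880e-02 -1.22449595e-01  1.91586183e+00  9.94971967e-06
  1.34821111e+00  1.62037966e+00]
```

View pics/w1.png

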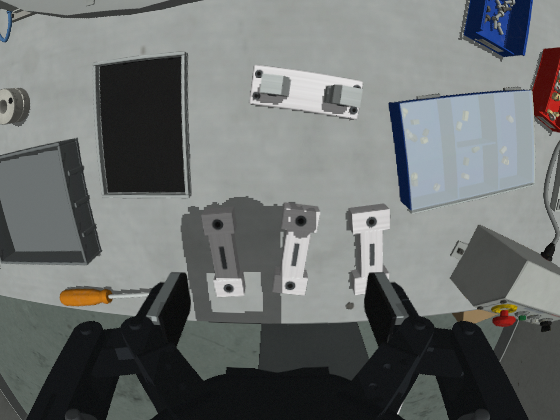

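The wrist view shows the gauge at (306,92), nearly overhead, with bright base corners. The plates are at (223,255), (297,250) and (370,245), partly in shadow. I'll fit the gauge base here and the plates in the top view.

```bash
python3 - <<'E'
from h import *
z=np.load("pics/w1.npz");pose=(z["p"],z["R"]);w=cv2.imread("pics/w1.png");p=cv2.imread("pics/top0.png")
def big(mask,box,n=1):
    x0,y0,x1,y1=box;m=np.zeros(mask.shape,np.uint8);m[y0:y1,x0:x1]=mask[y0:y1,x0:x1]
    k,l,s,c=cv2.connectedComponentsWithStats(m);i=np.argsort(-s[1:,4])[:n]+1
    return [np.argwhere(l==j)[:,::-1] for j in i]
for th in(185,200,215): print("gauge w",th,rect(wrist_plane(big(w.min(2)>th,(240,55,375,130))[0],.008,pose)))
g=p.min(2)
for th in(125,145): print("gauge top",rect(ray_plane("top",big(g>th,(345,145,412,190))[0],.008)))
for b in((328,210,359,268),(361,210,394,268),(396,210,432,268)):
  for th in(110,130,145): print("plate",th,rect(ray_plane("top",big(g>th,b)[0],.022)))
  q=big(g>130,b)[0];P=ray_plane("top",q,.022)[:,:2]*1000
  c=P.mean(0);u=np.linalg.svd(P-c)[2][0] if False else np.linalg.eigh(np.cov(P.T))[1][:,1];u*=np.sign(u[0])
  print(" mean",c.round(1),"yaw",np.degrees(np.arctan2(u[1],u[0])).round(1))
q=big(w.min(2)>170,(345,195,395,285))[0];print("plate right, wrist",rect(wrist_plane(q,.022,pose)))
q=big(w.max(2)<60,(90,45,195,200))[0];print("tray lining w",rect(wrist_plane(q,.004,pose)))
cv2.imwrite("pics/gc.png",cv2.resize(w[50:135,235:380],None,fx=5,fy=5,interpolation=cv2.INTER_CUBIC))
print(w.min(2)[70:110:4,300:306].mean(1))
E
```

```text
gauge w 185 (array([627.8,  48. ]), array([118.,  42.]), 82.6)
gauge w 200 (array([627.8,  48.1]), array([116.8,  41.3]), 82.6)
gauge w 215 (array([633.8,  47.3]), array([116.2,  28.3]), 82.7)
gauge top (array([627.4,  48.7]), array([53.1, 43.2]), 82.5)
gauge top (array([627.4,  47.7]), array([39. , 44.9]), 72.1)
plate 110 (array([438.5, 142.7]), array([ 75.7, 144.1]), 89.6)
plate 130 (array([437.6, 142.8]), array([111.5,  36.5]), 5.2)
plate 145 (array([437.3, 143. ]), array([110. ,  33.8]), 4.3)
 mean [437.4 143.3] yaw 5.3
plate 110 (array([439. ,  57.6]), array([ 80.7, 144.9]), 89.1)
plate 130 (array([442. ,  57.5]), array([ 41.4, 111.5]), 83.0)
plate 145 (array([441.9,  58.3]), array([ 39. , 109.6]), 82.8)
 mean [442.1  57.9] yaw -7.0
plate 110 (array([439.1, -33.6]), array([ 87.9, 145.2]), 88.5)
plate 130 (array([440.6, -35. ]), array([111.6,  45.3]), 7.5)
plate 145 (array([440.5, -34.7]), array([109.7,  43.6]), 7.5)
 mean [440.3 -35.2] yaw 7.9
plate right, wrist (array([448.3, -33.4]), array([96.9, 44.8]), 7.5)
tray lining w (array([593.8, 240.3]), array([106. , 158.9]), 89.6)
[158.66666667 220.5        222.16666667 218.83333333 218.33333333
 219.66666667 218.         211.66666667 216.         212.16666667]
```

View pics/gc.png

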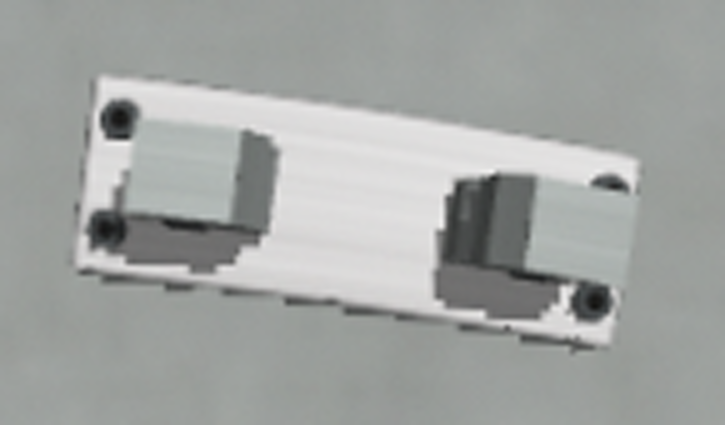

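```bash
cat >> h.py <<'E'
OFF=.003
G=np.array([.6278,.048]);GY=np.radians(-7.4)
BIN=np.array([.5012,.418]);BY=np.radians(3.9)
TRAY=np.array([.594,.2388]);TY=0.
PL={"L":(.4375,.143,5.2),"M":(.442,.0577,-7.0),"R":(.4405,-.035,7.6)}
def ax(y): return np.array([[np.cos(y),-np.sin(y)],[np.sin(y),np.cos(y)]])
def rep(s):
    o=sensors.get_obs();print(s,"t%.1f"%o["time"],np.round(o["position"],4),"F",np.round(o["contact_force"],1),"w%.3f ff%.1f"%(o["width"],np.max(o["finger_force"])),flush=True);return o
def pick(n):
    x,y,a=PL[n];a=np.radians(a)
    env.move_ptp([x,y,.10],D(a));eoat.gripper_to(.7)
    print("stop",env.servo_line([x,y,OFF],.12,f_stop=12));rep("down")
    eoat.gripper_to(0,80);rep("grip");env.servo_line([x,y,.11],.15);rep("lift")
def to_gauge():
    s=G+ax(GY)@[-.044,0]
    env.move_ptp([*s,.12],D(GY));env.servo_line([*s,.064+OFF],.12);env.dwell(.2);rep("start")
def gauge():
    s=G+ax(GY)@[-.044,0]
    hit=env.servo_line([*s,.010],.035,f_stop=5);env.dwell(.3);o=rep("gauge hit=%s"%hit)
    u=o["position"][2]-OFF;print("underside ~ %.1f mm"%(u*1e3));return u
def leave(): 
    s=G+ax(GY)@[-.044,0];env.servo_line([*s,.13],.15)
def place(c,yaw,dy):
    q=c+ax(yaw)@[0,dy]
    env.move_ptp([*q,.13],D(yaw));env.servo_line([*q,.03],.15);print("stop",env.servo_line([*q,.004+OFF],.05,f_stop=5));rep("placed")
    eoat.gripper_to(.55);env.dwell(.1);env.servo_line([*q,.13],.15);rep("away")
E
python3 - <<'E'
from h import *
z=np.load("pics/w1.npz");J=wrist_plane([[261.4,83],[361.4,96.4]],.06,(z["p"],z["R"]))[:,:2]
print("jaw outer",J.round(4).tolist(),"mid",J.mean(0),"span",np.linalg.norm(J[0]-J[1]))
pick("L");to_gauge()
p,_=imaging.grab_frame("wrist");cv2.imwrite("pics/w2.png",p)
E
```

```text
jaw outer [[0.6328, 0.0939], [0.6227, 0.0012]] mid [0.6277425  0.04754955] span 0.09327919754888275
stop False
down t4.7 [0.4382 0.1431 0.0037] F [ 0.5  0.1 -0.4] w0.701 ff0.0
grip t5.1 [0.4384 0.1433 0.0043] F [-2.2  1.1  5.6] w0.306 ff80.2
lift t6.0 [0.4365 0.1428 0.1087] F [ 0.8 -0.7 -3. ] w0.308 ff79.3
start t7.5 [0.5851 0.0537 0.0684] F [ 0.   0.2 -1.3] w0.306 ff79.2
```

View pics/w2.png

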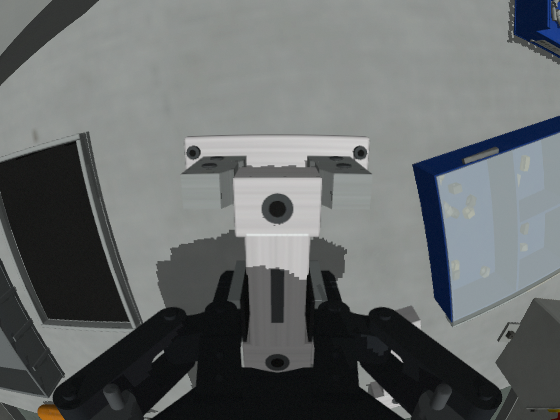

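The jaws span columns 183–371 and the plate head 234–320. Both are centred at 277, so the plate is straight and centred over the gap. Next I lower it.

```bash
python3 - <<'E'
from h import *
u=gauge()
if u<.018: leave();place(BIN,BY,.038)
p,_=imaging.grab_frame("top");cv2.imwrite("pics/t2.png",p)
E
```

```text
gauge hit=True t9.3 [0.584  0.0537 0.0122] F [-1.2  0.   5.7] w0.304 ff80.0
underside ~ 9.2 mm
stop True
placed t13.0 [0.4988 0.4562 0.0083] F [-0.1  1.   2.3] w0.303 ff79.8
away t14.4 [0.4979 0.4554 0.1286] F [-0.1  0.  -0.5] w0.551 ff0.0
```

The first plate went right down (underside about 8 mm), so it is too narrow and is now in the bin. Next is the middle plate.

```bash
python3 - <<'E'
from h import *
pick("M");to_gauge();u=gauge()
if .022<u<.034: leave();place(TRAY,TY,0)
p,_=imaging.grab_frame("top");cv2.imwrite("pics/t3.png",cv2.resize(p[120:290,180:450],None,fx=2.9,fy=2.9))
E
```

```text
stop False
down t17.2 [0.4427 0.0577 0.0037] F [-0.  -0.1 -0.8] w0.701 ff0.0
grip t17.6 [0.443  0.0579 0.0043] F [-1.7  0.9  6. ] w0.307 ff80.2
lift t18.5 [0.441  0.0577 0.1087] F [-0.2  0.1 -3. ] w0.304 ff79.1
start t19.9 [0.5851 0.0537 0.0684] F [ 0.2 -0.6 -2.4] w0.307 ff79.1
gauge hit=True t21.2 [0.5843 0.0543 0.031 ] F [3.4 2.5 3. ] w0.304 ff79.8
underside ~ 28.0 mm
stop True
placed t24.1 [0.5943 0.239  0.0083] F [-0.2 -0.5  3. ] w0.306 ff79.9
away t25.5 [0.5932 0.2385 0.1286] F [ 0.1 -0.4 -0.4] w0.549 ff0.0
```

View pics/t3.png

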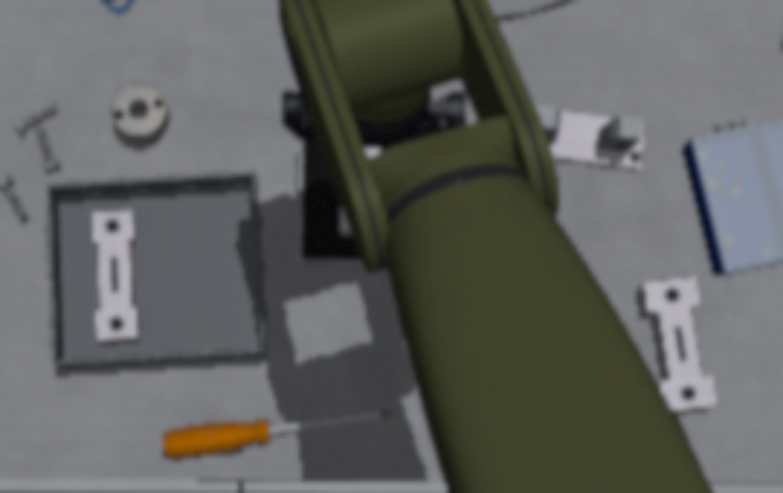

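The first plate lies flat in the bin at crop (113,275), and the last one is untouched at (680,345). The bystanders are where they were. The middle plate stopped at 28 mm, so it is good and went into the tray. Now the last plate.

```bash
python3 - <<'E'
from h import *
pick("R");to_gauge();u=gauge()
if .046<u<.058: leave();place(BIN,BY,-.038);env.move_ptp([.5,.1,.3],D(0));env.dwell(.3)
p,_=imaging.grab_frame("top");cv2.imwrite("pics/t4.png",cv2.resize(p[120:290,180:450],None,fx=2.9,fy=2.9))
E
```

```text
stop False
down t27.9 [ 0.4412 -0.0351  0.0037] F [ 0.8 -0.1  0.3] w0.703 ff0.0
grip t28.3 [ 0.4414 -0.0351  0.0042] F [-1.9  0.7  6.2] w0.304 ff80.2
lift t29.2 [ 0.4395 -0.0348  0.1087] F [-0.8  0.  -2.5] w0.308 ff79.2
start t30.7 [0.5851 0.0536 0.0684] F [ 0.9  0.2 -1.8] w0.305 ff79.1
gauge hit=True t31.6 [0.5845 0.0542 0.0553] F [3.2 2.4 3.1] w0.306 ff79.8
underside ~ 52.3 mm
stop True
placed t34.8 [0.504  0.3803 0.0082] F [-0.4  0.6  2.8] w0.307 ff79.8
away t36.2 [0.503  0.3796 0.1286] F [-1.1  0.5 -1. ] w0.548 ff0.0
```

View pics/t4.png

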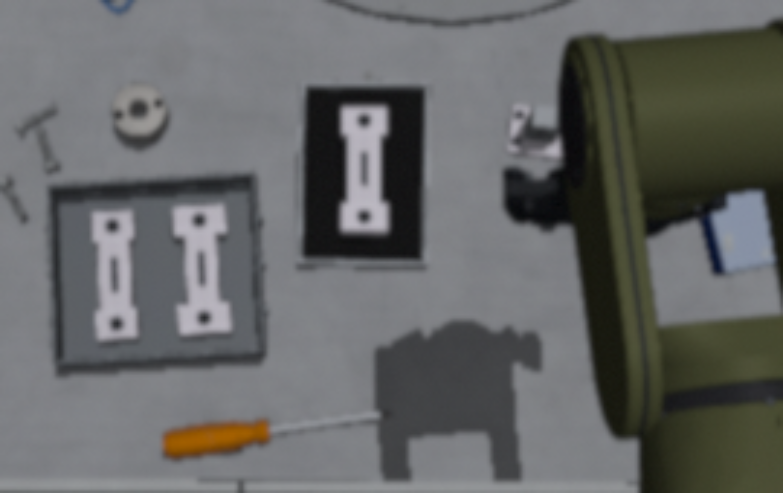

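The good plate is flat and central in the tray at (364,168). The two rejects lie side by side in the bin at (115,275) and (202,268), and nothing else has moved. I'm handing the job in.

```bash
python3 -c "
from rig import env
print(env.sign_off())"
```

```text
the job is handed in; nothing more can be done
None
```

All three plates were gauged and sorted: the good one (stopped at 28 mm) is flat in the tray, the too-narrow (about 9 mm, past the lower gap) and too-wide (52 mm) ones are in the bin, and the job is handed in.

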